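Hang the red plate on the gauge and close the jaw on it

ROBOT

A 6-joint arm with a two-finger parallel gripper is mounted at the origin on the work surface. World frame = base frame: x ahead of the robot, y to its left, z up, the work surface at z = 0. Lengths are in m, angles in rad, forces in N, time in s.
With the tool pointing down it reaches from about 0.425 to 0.925 m from the base axis. Payload 12.5 kg.
Tool frame: the origin (TCP) lies midway between the tips of the shut fingers; the grasp point (between the pads) lies 19 mm behind it; z points along the fingers, y is the line along which they close (so a half turn about z gives the same grasp; the last joint's range is limited). The gripper opens to 85 mm and grips with 20 to 120 N. Pads are 22 mm wide; open, the fingers measure 114 mm over their backs; the gripper's body (76 mm by 85 mm) begins 54 mm behind the grasp point. The pads swing forward as they close: fully open they stand 13 mm farther back than shut.
Start: joints at [-1.277, 0.491, 1.559, -0, 1.092, -0.106], TCP at [0.243, -0.576, 0.199] pointing down, gripper open.
Joint ranges: [-3.1, 3.1], [-0.84, 2.19], [0.05, 2.79], [-1.13, 4.28], [0.06, 2.93], [-2.69, 2.69]. Speed limits (rad/s): [2.22, 2.22, 2.79, 3.14, 3.14, 3.14].

INTERFACE

Orientations are given as [roll, pitch, yaw] about the fixed x, y, z axes, in that order (R = Rz(yaw) Ry(pitch) Rx(roll)).
In Python, from station import bot, viewer gives the robot as it stands.
- The arm moves only by the tool play_rows, never from a script. Its arguments are lists of equal length, an entry for each row: "angular": the turn, a rotation vector about the tool's x, y, z in degrees, a list of three; "offset": the shift along the tool's x, y, z in m, a list of three; "hand": the gripper's target within -1 to 1 (fully open at 1, half-way at 0, shut at -1). A call has 1 to 5 rows; each row is the pose to reach, as a shift and turn from the pose commanded when the call began, along the tool's axes at that moment; what a row does not reach only later rows make up. A row lasts 1/8 s, in which the tool goes at most 62.5 mm and 10.7 degrees, less where a joint would pass 70% of its speed; a pose out of reach is approached as far as the arm can. A call with a gripper value outside its range is refused whole. The fingers move at their own pace and stop on an object; "grip_force" is the grip in N (left out, the last holds). Time passes only in rows, so rows that repeat a pose let the fingers close. It gives the time, the measured TCP pose, the force, the opening and the grip force at its end, in the units of the state.
- bot.get_state(): the state, without advancing time (a new reading comes with each control period).
- viewer.camera(name): name is "side" or "top"; returns a dict with "pixels" (420x560x3 uint8, red, green, blue), "fx", "fy", "cx", "cy" (pixels), "D" ([k1, k2, p1, p2, k3] as OpenCV has them; the pictures are not rectified), "cam_to_world" (4x4, takes a point from camera to world coordinates). Camera axes: x right, y down, z forward; pixel columns grow to the right and rows downward; lengths in m; the calibration is good to about 2 mm. A picture is of the moment at which its call begins. There is no depth.
- bot.finish_job(): hands the job in; it is judged then, once.
The state is a dict: "t": time; "joints": joint angles; "dq": joint speeds; "tau": joint torques, N m; "tool_pos": TCP position; "orientation": TCP orientation; "ft_force": force on the tool from outside, world axes, zero at the start; "moment": the same for the moment, N m; "width": opening from 0.0 (shut) to 1.0 (fully open); "grip_force": force on a finger pad.
Only numpy, scipy, OpenCV 4.12 (cv2) and the standard library are available. Lean on these libraries where they do the work, as an engineer would, in place of code of your own. Each camera call takes 0.05 s, during which the arm holds its last target. There are 200 camera calls.

TASK

Check the width of the red hanger plate: take it out of the wooden rack, hang it by its hole on the peg of the grey bench gauge and let go of it. Then slide the gauge's jaw (the one with the yellow push plate) in until it presses the hanging plate against the fixed stop, firmly enough to feel but without forcing it, and leave it closed there. Leave everything else on the bench where it is.

Things in the scene. Friction and masses are not known exactly. Their poses are not given: they have to be found in the camera images.
- gauge: Grey bench width gauge, fixed. Base 170 x 260 x 20 mm (x -85 to 85, y -80 to 180 mm); origin on its underside, straight below the peg's line. x axis: from the peg's free end to the post; y: from the fixed stop to the sliding jaw; z up. Upright post, 32 mm wide in y, x 50 to 80 mm, top at z = 195 mm; the steel peg sticks out of it to -x, above the gap between stop and jaw.
- peg_tip (a point): Centre of the brass ball, 16 mm in diameter, that ends the peg; at x -42, y 0, z 198 mm in the gauge's frame, axes as the gauge's. The peg is 12 mm in diameter and rises 8 degrees towards this free end: its axis runs from here to x 50, y 0, z 185 mm at the post.
- stop: Fixed dark steel stop of the gauge, x -35 to 35 mm, top 105 mm above the bench, with a contact bar 12 mm in diameter along x, centred 85 mm above the bench. Origin: on the base's top (z = 20 mm) below the bar's contact line, 36 mm to -y of the peg's axis, so a 60 mm wide plate hanging straight clears the bar by 6 mm. Axes as the gauge's.
- jaw (a joint): Sliding aluminium jaw, in m: 0 = fully open, growing as it slides to the gauge's -y, towards the stop. Its contact bar, like the stop's and at the same height, is at gauge y = 85 mm minus the joint value. It slides with 2 N of friction and stays where left; at about 0.061 it holds a 60 mm wide plate against the stop. Starts between 0 and 0.02.
- jaw_push (a point): Middle of the outer face (towards gauge +y) of the jaw's upright yellow push plate, 105 mm above the bench, 75 mm to +y of the jaw's contact line; moves with the jaw. The push plate is 60 mm wide in x, 14 mm thick, its top 130 mm above the bench; it stands on the jaw's slide block (top at 44 mm). Axes as the gauge's.
- red_plate: Red painted aluminium hanger plate, 10 mm thick (x), 60 mm wide (y), 190 mm tall (z), about 0.3 kg, standing upright in one of the rack's three slots. Origin: centre of its lower end. It has a round through hole along x, 30 mm in diameter.
- red_plate_hole (a point): Centre of the red plate's hole: 130 mm above its lower end, 60 mm below its top edge, midway in width and thickness. Axes as the red plate's.
- rack: Wooden rack, fixed, 170 x 92 x 60 mm, with three slots 13 mm wide (x), 72 mm long (y) and 48 mm deep, at x = -50, 0 and 50 mm; slot floor at z = 12 mm. Origin: centre of its underside.
- blue_plate: Blue hanger plate, 10 x 60 x 130 mm, in another slot of the rack; not to be disturbed. Origin: centre of its lower end.
- grey_plate: Bare aluminium hanger plate, 10 x 60 x 120 mm, in another slot of the rack; not to be disturbed. Origin: centre of its lower end.
- screwdriver: Orange-handled screwdriver, 200 mm, lying along its x axis on the right, near the robot; bystander.
- hammer: Hammer with a wooden handle, 280 mm, lying along its x axis on the right; bystander.
- wrench: Steel wrench, 180 mm, lying along its x axis on the left; bystander.
- jar: Amber jar, 70 mm in diameter, 90 mm tall, at the far side; bystander. Origin: centre of its underside.
- mug: Blue mug, 80 mm in diameter, 95 mm tall, at the far side; bystander. Origin: centre of its underside.
- tape: Yellow tape measure, 70 x 42 x 65 mm, at the far side; bystander. Origin: centre of its underside.
There are look-alikes about, which are no part of the job. Of the things that look like the red_plate, the middle-sized one is meant.

How it is judged:
On the way, in this order (a step that is already met when the one before it is completed fails the run):
1. the red plate hangs upright by its hole on the peg, let go (x of red_plate_hole in the frame of gauge between -0.035 and 0.048 m and y of red_plate_hole in the frame of gauge between -0.015 and 0.015 m and z of red_plate_hole in the frame of gauge between 0.165 and 0.198 m and angle between red_plate's own z axis and vertical below 0.2 rad and contact force between the fingers and red_plate below 0.05 N), for 0.2 s.
2. the jaw, slid in, presses the hanging plate against the fixed stop with more than 1 N (x of red_plate_hole in the frame of gauge between -0.035 and 0.048 m and y of red_plate_hole in the frame of gauge between -0.015 and 0.015 m and z of red_plate_hole in the frame of gauge between 0.165 and 0.198 m and angle between red_plate's own z axis and vertical below 0.2 rad and value of joint jaw above 0.057 m and contact force between stop and red_plate above 1 N), for 0.1 s.
At the end, for the whole second after the job is handed in: The red plate hangs by its hole on the peg, within 0.2 rad of upright, at rest (under 0.03 m/s) and released: the hole's centre is between x = -35 and 48 mm, within 15 mm of y = 0 and between z = 165 and 198 mm in the gauge's frame. The jaw is left closed on it, joint value over 0.057 (all of step 1 and value of joint jaw above 0.057 m and linear speed of red_plate below 0.03 m/s); the robot touches nothing.
It fails at once if the plate is squeezed against the stop with more than 45 N (contact force between stop and red_plate above 45 N).
It fails at once if another plate or thing on the bench is moved by more than 30 mm (distance of any of blue_plate, grey_plate, screwdriver, hammer, wrench, jar, mug, tape from where it was at the start of the episode above 0.03 m).
It also fails if it takes over 54 s, if anything falls off the work surface, if the arm or the gripper's body presses on something with over 40 N, if the wrist force passes 120 N, or if a joint passes its speed limit or range.

## Working session

There is one attempt and no reset: what is moved stays moved. The work goes in short steps, Python scripts to look and compute and a tool call to move; the robot and the scene stay as the last step left them, time stands still between calls to the robot, and variables do not carry over. Pictures are saved under pics/ and viewed, at most 13 in all, crops included, and the job is handed in when it is done.

Besides the shell and the picture viewer there is one more tool, called after "Emit:" in YAML: its name, and indented under it one key for each argument. play_rows: Moves the arm, as the interface text tells. Its arguments: {"type":"object","properties":{"angular":{"type":"array"},"offset":{"type":"array"},"hand":{"type":"array"},"grip_force":{"type":"number"}},"required":["angular","offset","hand"]}

```bash
mkdir -p pics; cat > h.py <<'E'
import numpy as np, cv2
from station import bot, viewer
def snap(n,f):
    c=viewer.camera(n); np.savez(f'{f}.npz',**{k:np.array(v) for k,v in c.items()})
    cv2.imwrite(f'pics/{f}.png',c['pixels'][:,:,::-1]); return c
def K(c): return np.array([[c['fx'],0,c['cx']],[0,c['fy'],c['cy']],[0,0,1]],float)
def ray(c,uv):
    p=cv2.undistortPoints(np.array([[uv]],float),K(c),np.array(c['D'],float))[0,0]
    T=np.array(c['cam_to_world']); return T[:3,3],T[:3,:3]@np.array([p[0],p[1],1])
def atz(c,uv,z):
    o,d=ray(c,uv); return o+d*(z-o[2])/d[2]
def proj(c,P):
    T=np.linalg.inv(np.array(c['cam_to_world'])); r=cv2.Rodrigues(T[:3,:3])[0]
    return cv2.projectPoints(np.array(P,float).reshape(-1,3),r,T[:3,3],K(c),np.array(c['D'],float))[0][:,0]
def load(f): return dict(np.load(f'{f}.npz'))
E
python3 - <<'E'
from h import *
for n in('side','top'):
    c=snap(n,n+'0'); print(n,np.round(c['cam_to_world'],3).tolist(),c['fx'])
print(bot.get_state())
E
```

```text
side [[-0.941, -0.236, 0.244, 0.244], [-0.339, 0.634, -0.694, 0.888], [0.009, -0.736, -0.677, 1.0], [0.0, 0.0, 0.0, 1.0]] 436.2955615229444
top [[0.01, -0.988, 0.155, 0.368], [-1.0, -0.013, -0.021, 0.012], [0.023, -0.155, -0.988, 1.217], [0.0, 0.0, 0.0, 1.0]] 412.9842743844371
{'t': 0.1, 'joints': array([-1.27658053e+00,  4.91472574e-01,  1.55939204e+00, -3.26814953e-07,
        1.09173256e+00, -1.05599455e-01]), 'dq': array([-3.38871397e-05, -3.44517386e-03, -6.70207304e-04, -5.30185090e-04,
       -1.11366126e-03, -3.20445680e-04]), 'tau': array([ 5.28829507e-03, -6.19448090e+01, -2.62027127e+01, -5.16243483e-05,
        2.87811723e-03,  3.20495460e-06]), 'tool_pos': array([ 0.24323075, -0.57546639,  0.19810158]), 'orientation': array([-3.14059369e+00, -1.05592052e-04,  3.99815346e-01]), 'ft_force': array([-0.14415883, -0.45057051, -0.25061235]), 'moment': array([ 0.0269592 ,  0.00877753, -0.00698863]), 'grip_force': 0.0, 'width': 0.9961165901794976}
```

View pics/side0.png

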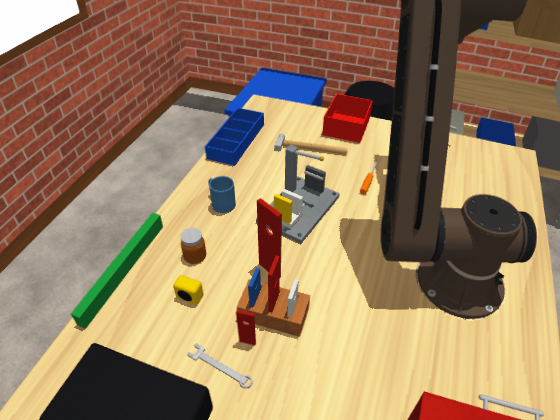

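View pics/top0.png

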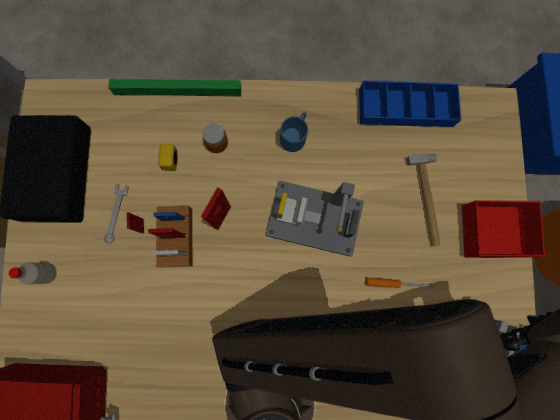

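The red candidates in the side view are a tall plate at (268,235) standing on the bench, the rack plate at (273,285) and a small plate at (246,327) on the bench. The middle-sized one, in the rack, is the one I want. I'll check it in close crops.

```bash
python3 - <<'E'
import cv2,numpy as np
a=cv2.imread('pics/side0.png');b=cv2.imread('pics/top0.png')
z=lambda i,x,y,w,h:cv2.resize(i[y:y+h,x:x+w],(800,600),interpolation=cv2.INTER_CUBIC)
cv2.imwrite('pics/c1.png',z(a,225,190,120,160//1*90//160*1))if 0 else None
cv2.imwrite('pics/c1.png',cv2.resize(a[190:350,225:325],(500,800))[:600] if 0 else cv2.resize(a[230:350,210:340],None,fx=5,fy=5,interpolation=cv2.INTER_CUBIC)) 
l=cv2.resize(b[190:280,120:240],None,fx=6,fy=6,interpolation=cv2.INTER_CUBIC)
cv2.imwrite('pics/c2.png',l)
m=cv2.resize(b[175:265,260:370],None,fx=6,fy=6,interpolation=cv2.INTER_CUBIC)
cv2.imwrite('pics/c3.png',m)
E
```

```text
(no output)
```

View pics/c1.png

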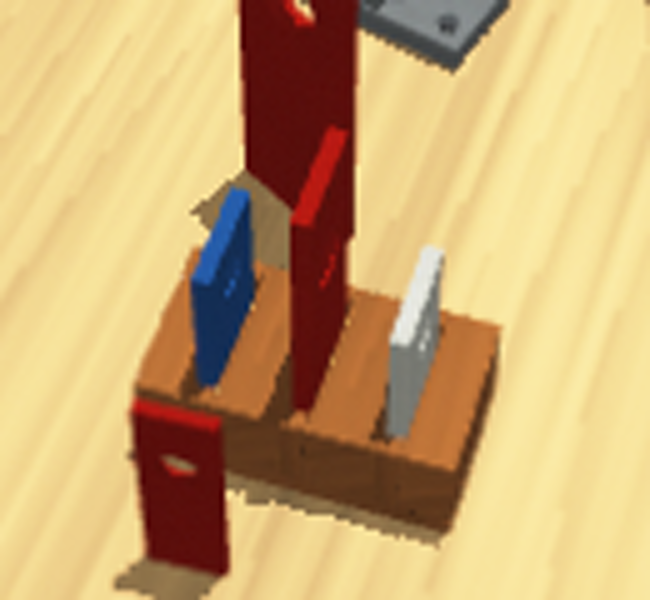

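View pics/c2.png

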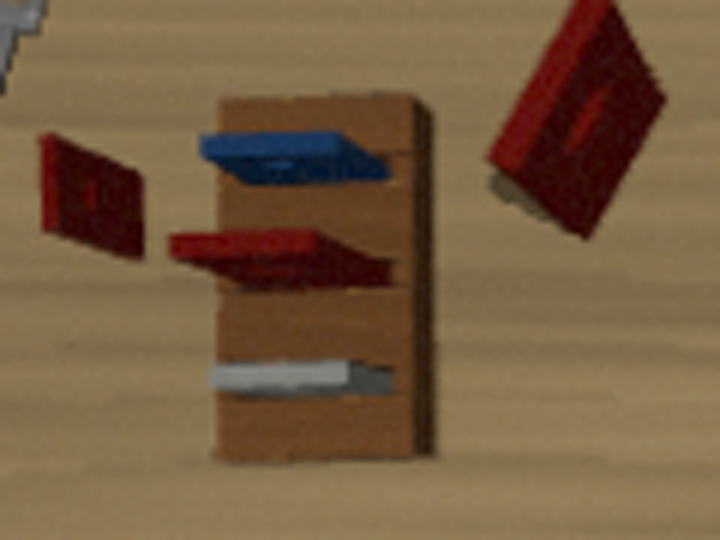

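View pics/c3.png

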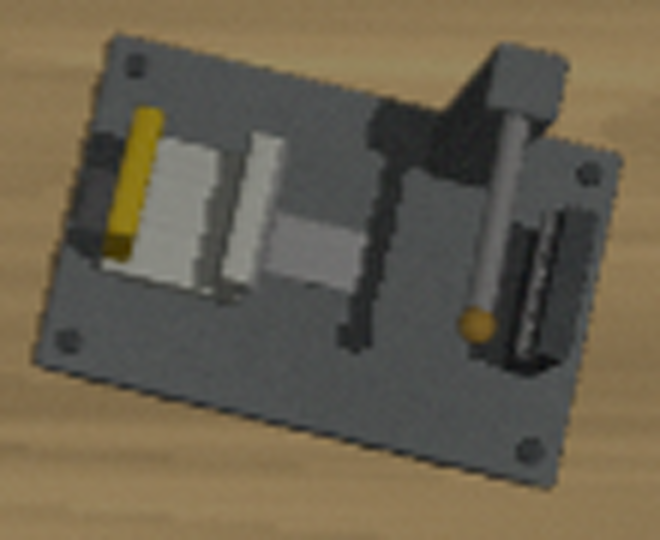

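The crops confirm it: the middle-slot plate in the rack, with its top edge at top-view px (148–173, 229–232), is neither the tall nor the short look-alike. Gauge corners and the ball at (339.5,229) are clear, so I'll compute the poses.

```bash
python3 - <<'E'
from h import *
from scipy.optimize import least_squares
t=load('top0');s=load('side0')
f=lambda p,o:(o[0]+(p[0]+.5)/6-.5,o[1]+(p[1]+.5)/6-.5)
print('rack',[atz(t,f(p,(120,190)),.06).round(4)[:2].tolist() for p in((220,98),(413,96),(411,460),(219,458))])
print('red top',[atz(t,f(p,(120,190)),.202).round(4)[:2].tolist() for p in((170,236),(318,232),(322,252),(172,257))])
g=[(112,36),(622,155),(552,488),(36,362)]
print('gauge',[atz(t,f(p,(260,175)),.02).round(4)[:2].tolist() for p in g])
# fit gauge pose: corners + ball
M=np.array([[85,180,20],[85,-80,20],[-85,-80,20],[-85,180,20],[-42,0,198]])/1e3
uv=np.array([f(p,(260,175)) for p in g+[(477,325)]])
def W(p,M): 
    c,s_=np.cos(p[2]),np.sin(p[2]);R=np.array([[c,-s_,0],[s_,c,0],[0,0,1]]); return M@R.T+[p[0],p[1],0]
r=least_squares(lambda p:(proj(t,W(p,M))-uv).ravel(),[.55,-.1,0])
print('gauge pose',r.x,(r.fun.reshape(-1,2)).round(1).tolist())
print('peg tip',W(r.x,M[4:]),'side px',proj(s,W(r.x,M)).round(1).tolist())
# yellow plate top outer edge in c3, z=.13
print('yellow',[atz(t,f(p,(260,175)),.13).round(4).tolist() for p in((138,107),(105,243),(163,110),(130,240))])
E
sed -n 1,5p /dev/null
```

```text
rack [[0.5553, 0.3294], [0.5575, 0.2379], [0.3868, 0.2318], [0.3863, 0.3211]]
red top [[0.4745, 0.3081], [0.477, 0.2469], [0.4688, 0.2449], [0.4658, 0.3068]]
gauge [[0.6428, -0.0173], [0.5866, -0.2703], [0.4222, -0.2325], [0.4807, 0.018]]
gauge pose [ 0.52217647 -0.17452628 -0.22234493] [[0.1, -0.7], [0.3, -0.3], [0.4, 0.2], [-0.6, 0.6], [-0.2, 0.1]]
peg tip [[ 0.48121039 -0.16526455  0.198     ]] side px [[254.8, 218.1], [296.7, 174.9], [339.4, 192.2], [300.7, 239.6], [320.9, 157.9]]
yellow [[0.5852, -0.0266, 0.13], [0.5236, -0.0124, 0.13], [0.584, -0.0378, 0.13], [0.5251, -0.0235, 0.13]]
```

```bash
cat >> h.py <<'E'
from scipy.spatial.transform import Rotation as Ro
def go(pos,yaw):
    s=bot.get_state(); R=Ro.from_euler('xyz',s['orientation']); T=Ro.from_euler('xyz',[np.pi,0,yaw])
    print('from',s['tool_pos'].round(4),'t',round(s['t'],2),'offset',R.inv().apply(np.array(pos)-s['tool_pos']).round(4).tolist(),'ang',np.degrees((R.inv()*T).as_rotvec()).round(2).tolist())
E
python3 - <<'E'
from h import *
t=load('top0');s=load('side0')
f=lambda p,o:(o[0]+(p[0]+.5)/6-.5,o[1]+(p[1]+.5)/6-.5)
# tall plate: triangulate top corner; side px top corners ~ (257,200),(281,213)
for z in(.22,.25,.28,.31): print(z,atz(t,(202,217),z)[:2].round(3),atz(t,(218,190),z)[:2].round(3),atz(s,(257,200),z)[:2].round(3),atz(s,(281,213),z)[:2].round(3))
# red plate top corners in side crop c1
h=lambda p:(210+(p[0]+.5)/5-.5,230+(p[1]+.5)/5-.5)
print([atz(s,h(p),.202)[:2].round(4).tolist() for p in((330,127),(348,130),(312,226),(293,220))])
go([.45,-.2,.42],1.606)
E
```

```text
0.22 [0.504 0.172] [0.571 0.135] [0.583 0.102] [0.507 0.127]
0.25 [0.499 0.167] [0.565 0.132] [0.57  0.132] [0.497 0.156]
0.28 [0.495 0.163] [0.559 0.128] [0.557 0.163] [0.486 0.185]
0.31 [0.491 0.158] [0.553 0.124] [0.544 0.193] [0.476 0.215]
[[0.4763, 0.2493], [0.4677, 0.2481], [0.4636, 0.3078], [0.473, 0.3076]]
from [ 0.2432 -0.5755  0.1981] t 0.1 offset [0.3366, -0.2656, -0.2216] ang [-0.05, -0.04, -69.11]
```

Emit:
play_rows:
  angular:
    - [0,0,-10]
    - [0,0,-20]
    - [0,0,-30]
    - [0,0,-40]
    - [0,0,-50]
  offset:
    - [0.02,-0.01,-0.055]
    - [0.06,-0.03,-0.1]
    - [0.1,-0.06,-0.14]
    - [0.14,-0.09,-0.18]
    - [0.18,-0.125,-0.21]
  hand: [1,1,1,1,1]

```text
t: 0.72
tool_pos: [0.3601, -0.3911, 0.4086]
orientation: [3.141, 0.0, 1.278]
ft_force: [0.0, -0.5, -0.4]
width: 0.996
grip_force: 0.0
```

```bash
python3 -c "
from h import *
go([.4705,.2775,.30],1.611)"
```

```text
from [ 0.3601 -0.3911  0.4086] t 0.72 offset [0.672, -0.0874, 0.1084] ang [0.02, 0.02, -19.09]
```

Emit:
play_rows:
  angular:
    - [0,0,-4]
    - [0,0,-8]
    - [0,0,-12]
    - [0,0,-16]
    - [0,0,-19]
  offset:
    - [0.06,-0.007,0]
    - [0.12,-0.014,0]
    - [0.18,-0.02,0]
    - [0.24,-0.03,0]
    - [0.3,-0.04,0]
  hand: [1,1,1,1,1]

```text
t: 1.35
tool_pos: [0.4092, -0.092, 0.4073]
orientation: [-3.142, -0.0, 1.606]
ft_force: [0.4, -0.7, -0.6]
width: 1.0
grip_force: 0.0
```

```bash
python3 -c "
from h import *
go([.4705,.2775,.30],1.611)"
```

```text
from [ 0.4092 -0.092   0.4073] t 1.35 offset [0.3672, 0.0742, 0.1073] ang [-0.0, -0.0, -0.31]
```

Emit:
play_rows:
  angular:
    - [0,0,0]
    - [0,0,0]
    - [0,0,0]
    - [0,0,0]
    - [0,0,0]
  offset:
    - [0.06,0.01,0]
    - [0.12,0.03,0]
    - [0.18,0.04,0]
    - [0.24,0.055,0]
    - [0.3,0.065,0.02]
  hand: [1,1,1,1,1]

```text
t: 1.98
tool_pos: [0.4646, 0.209, 0.3883]
orientation: [3.139, -0.0, 1.604]
ft_force: [0.7, -0.9, -0.9]
width: 1.002
grip_force: 0.0
```

Emit:
play_rows:
  angular:
    - [0,0,0]
    - [0,0,0]
    - [0,0,0]
    - [0,0,0]
    - [0,0,0]
  offset:
    - [0.05,0.005,0.03]
    - [0.067,0.009,0.08]
    - [0.067,0.009,0.087]
    - [0.067,0.009,0.087]
    - [0.067,0.009,0.087]
  hand: [1,1,1,1,1]

```text
t: 2.6
tool_pos: [0.4717, 0.2732, 0.3028]
orientation: [3.139, -0.001, 1.603]
ft_force: [0.5, 0.0, -0.3]
width: 1.003
grip_force: 0.0
```

```bash
python3 -c "
from h import *
go([.4705,.2775,.169],1.611)"
```

```text
from [0.4717 0.2732 0.3028] t 2.6 offset [0.0042, -0.0014, 0.1338] ang [0.16, -0.05, -0.46]
```

Emit:
play_rows:
  angular:
    - [0,0,0]
    - [0,0,0]
    - [0,0,0]
    - [0,0,0]
    - [0,0,0]
  offset:
    - [0.004,-0.001,0.06]
    - [0.004,-0.001,0.1]
    - [0.004,-0.001,0.125]
    - [0.004,-0.001,0.134]
    - [0.004,-0.001,0.134]
  hand: [1,0.5,0,0,0]

```text
t: 3.22
tool_pos: [0.4705, 0.2777, 0.1678]
orientation: [3.14, -0.0, 1.603]
ft_force: [0.2, 0.7, 0.9]
width: 0.501
grip_force: 0.0
```

Emit:
play_rows:
  angular:
    - [0,0,0]
    - [0,0,0]
    - [0,0,0]
    - [0,0,0]
    - [0,0,0]
  offset:
    - [0,0,0]
    - [0,0,0]
    - [0,0,0]
    - [0,0,0]
    - [0,0,0]
  hand: [-0.4,-0.7,-1,-1,-1]
  grip_force: 60

```text
t: 3.85
tool_pos: [0.4704, 0.2781, 0.1678]
orientation: [3.14, -0.001, 1.604]
ft_force: [0.3, -0.5, 6.3]
width: 0.069
grip_force: 58.9
```

Emit:
play_rows:
  angular:
    - [0,0,0]
    - [0,0,0]
    - [0,0,0]
  offset:
    - [0,0,0]
    - [0,0,0]
    - [0,0,0]
  hand: [-1,-1,-1]

```text
t: 4.22
tool_pos: [0.4704, 0.2781, 0.1678]
orientation: [3.14, -0.001, 1.604]
ft_force: [1.3, -0.8, 6.1]
width: 0.068
grip_force: 58.9
```

Emit:
play_rows:
  angular:
    - [0,0,0]
    - [0,0,0]
    - [0,0,0]
    - [0,0,0]
    - [0,0,0]
  offset:
    - [0,0,-0.02]
    - [0,0,-0.05]
    - [0,0,-0.09]
    - [0,0,-0.13]
    - [0,0,-0.13]
  hand: [-1,-1,-1,-1,-1]

```text
t: 4.85
tool_pos: [0.4705, 0.2782, 0.2994]
orientation: [3.137, -0.002, 1.604]
ft_force: [0.3, 0.6, -4.0]
width: 0.075
grip_force: 58.8
```

```bash
python3 - <<'E'
from h import *
c=snap('side','s1')
p=bot.get_state()['tool_pos'];print(proj(c,[p,p-[0,0,.027],p-[0,0,.157]]).round(1).tolist())
i=cv2.imread('pics/s1.png')[130:330,180:380]
cv2.imwrite('pics/c4.png',cv2.resize(i,None,fx=3,fy=3,interpolation=cv2.INTER_CUBIC))
E
```

```text
[[274.0, 236.8], [274.0, 245.0], [274.0, 280.6]]
```

View pics/c4.png

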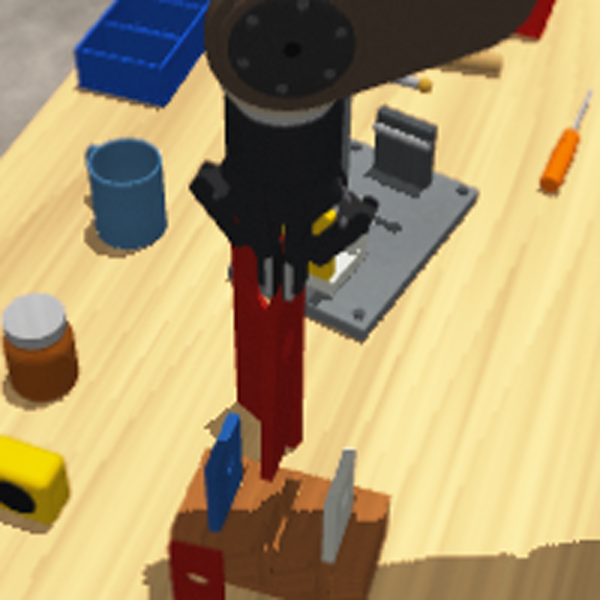

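The red plate is in the grip, upright, with its bottom at side px ~(274,281), as predicted, and the neighbours are undisturbed. Next I go up and over to the peg.

Emit:
play_rows:
  angular:
    - [0,0,0]
    - [0,0,0]
    - [0,0,0]
    - [0,0,0]
    - [0,0,0]
  offset:
    - [0,0,-0.04]
    - [0,0,-0.08]
    - [-0.01,-0.005,-0.12]
    - [-0.05,-0.015,-0.13]
    - [-0.1,-0.025,-0.13]
  hand: [-1,-1,-1,-1,-1]

```text
t: 5.52
tool_pos: [0.4478, 0.1764, 0.4256]
orientation: [-3.14, 0.0, 1.606]
ft_force: [0.4, -0.1, -3.7]
width: 0.071
grip_force: 58.9
```

Emit:
play_rows:
  angular:
    - [0,0,3]
    - [0,0,6]
    - [0,0,9]
    - [0,0,12]
    - [0,0,14.6]
  offset:
    - [-0.05,-0.01,0]
    - [-0.11,-0.015,0]
    - [-0.17,-0.02,0]
    - [-0.23,-0.025,0]
    - [-0.28,-0.03,0]
  hand: [-1,-1,-1,-1,-1]

```text
t: 6.15
tool_pos: [0.4268, -0.1058, 0.4252]
orientation: [-3.139, -0.0, 1.347]
ft_force: [0.8, -0.0, -2.9]
width: 0.069
grip_force: 58.9
```

```bash
python3 -c "
from h import *
go([.435,-.155,.2285],1.3485)"
```

```text
from [ 0.4268 -0.1058  0.4252] t 6.15 offset [-0.0462, 0.0194, 0.1967] ang [-0.15, -0.01, -0.09]
```

Emit:
play_rows:
  angular:
    - [0,0,0]
    - [0,0,0]
    - [0,0,0]
    - [0,0,0]
    - [0,0,0]
  offset:
    - [-0.03,0.01,0.03]
    - [-0.046,0.019,0.08]
    - [-0.046,0.019,0.13]
    - [-0.046,0.019,0.175]
    - [-0.046,0.019,0.197]
  hand: [-1,-1,-1,-1,-1]

```text
t: 6.78
tool_pos: [0.4343, -0.1521, 0.2261]
orientation: [-3.136, -0.001, 1.349]
ft_force: [-0.1, 0.4, -3.1]
width: 0.068
grip_force: 58.9
```

Emit:
play_rows:
  angular:
    - [0,0,0]
    - [0,0,0]
    - [0,0,0]
  offset:
    - [0,0,0]
    - [0,0,0]
    - [0,0,0]
  hand: [-1,-1,-1]

```text
t: 7.15
tool_pos: [0.4363, -0.1529, 0.2306]
orientation: [3.14, 0.0, 1.349]
ft_force: [-0.1, -0.3, -2.8]
width: 0.067
grip_force: 59.0
```

```bash
python3 - <<'E'
from h import *
go([.449,-.158,.2285],1.3485)
c=snap('side','s2');t=snap('top','t2')
p=bot.get_state()['tool_pos']; ux=np.array([.975,-.2205,0]);uy=np.array([.2205,.975,0]);z=np.array([0,0,1])
h=p-.0258*z
print('side hole',proj(c,h),'bottom corners',proj(c,[h-.13*z+a*.03*uy-.005*ux for a in(-1,1)]).round(1).tolist(),'ball',proj(c,[.4812,-.1653,.198]))
a=cv2.resize(cv2.imread('pics/s2.png')[125:225,245:345],None,fx=4,fy=4,interpolation=cv2.INTER_CUBIC)
b=cv2.resize(cv2.imread('pics/t2.png')[180:280,280:380],None,fx=4,fy=4,interpolation=cv2.INTER_CUBIC)
cv2.imwrite('pics/c5.png',np.hstack([a,b]))
E
```

```text
from [ 0.4363 -0.1529  0.2306] t 7.15 offset [-0.0022, 0.0135, 0.0021] ang [0.08, 0.02, 0.05]
side hole [[334.40061468 161.62016439]] bottom corners [[336.3, 189.4], [327.6, 199.8]] ball [[320.94244957 157.88699901]]
```

View pics/c5.png

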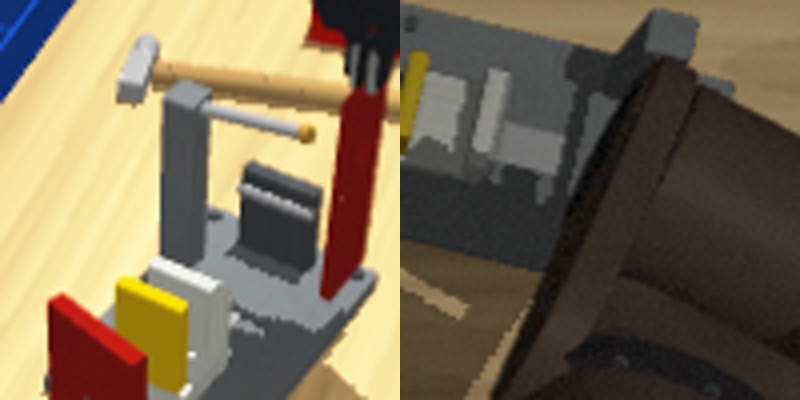

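```bash
cat >> h.py <<'E'
from scipy.optimize import minimize
UX=np.array([.975,-.2205,0]);UY=np.array([.2205,.975,0]);UZ=np.array([0,0,1.])
def fitplate(c,h,top=.0,n0=(0,0,0,0)):
    S=8; x0,y0,x1,y1=300,140,370,225
    hsv=cv2.cvtColor(c['pixels'],cv2.COLOR_RGB2HSV)
    m=(((hsv[...,0]<8)|(hsv[...,0]>172))&(hsv[...,1]>140)&(hsv[...,2]>40)).astype(np.uint8)
    cut=int(proj(c,h-(-top)*UZ)[0,1])
    n,l,st,ce=cv2.connectedComponentsWithStats(m); q=proj(c,h-.07*UZ)[0].astype(int); m=(l==l[q[1],q[0]]).astype(float)
    def model(v):
        dy,dx,roll,pit=v
        P=[]
        for a in(-1,1):
            for b in(-1,1):
                for zz in(-.13,.06): P.append(h+(dx+b*.005+pit*zz)*UX+(dy+a*.03-roll*zz)*UY+(zz+roll*a*.03)*UZ)
        H=cv2.convexHull(proj(c,P).astype(np.float32))
        im=np.zeros((420*S//1,560*S),np.uint8) if 0 else np.zeros(((y1-y0)*S,(x1-x0)*S),np.uint8)
        cv2.fillPoly(im,[np.round((H-[x0-.5,y0-.5])*S).astype(np.int32)],1)
        return cv2.resize(im.astype(np.float32),(x1-x0,y1-y0),interpolation=cv2.INTER_AREA)
    M=m[y0:y1,x0:x1]; r0=cut-y0
    f=lambda v:((model(np.array(v)/1000)-M)[r0:]**2).sum()+ .02*(np.array(v)**2)[2:].sum()/100
    r=minimize(f,[0,0,0,0],method='Nelder-Mead',options=dict(initial_simplex=np.array([[0,0,0,0],[8,0,0,0],[0,8,0,0],[0,0,40,0],[0,0,0,40]],float)))
    print('dy,dx mm, roll,pitch mrad',r.x.round(1),'cost',f([0]*4),r.fun,'area',M[r0:].sum())
E
python3 - <<'E'
from h import *
c=load('s2'); p=bot.get_state()['tool_pos']; fitplate(c,p-.0258*UZ,top=-.005)
E
```

```text
dy,dx mm, roll,pitch mrad [-2.8  2.6 11.7 -9.3] cost 47.156982421875 24.67104962551504 area 328.0
```

Emit:
play_rows:
  angular:
    - [0,0,0]
    - [0,0,0]
    - [0,0,0]
    - [0,0,0]
    - [0,0,0]
  offset:
    - [0,0.01,0.001]
    - [0,0.02,0.003]
    - [0,0.03,0.004]
    - [0,0.04,0.006]
    - [0,0.045,0.006]
  hand: [-1,-1,-1,-1,-1]

```text
t: 7.88
tool_pos: [0.4805, -0.1628, 0.2234]
orientation: [-3.141, -0.0, 1.349]
ft_force: [0.2, 1.2, -2.7]
width: 0.068
grip_force: 59.0
```

Emit:
play_rows:
  angular:
    - [0,0,0]
    - [0,0,0]
    - [0,0,0]
    - [0,0,0]
    - [0,0,0]
  offset:
    - [0,0.005,0.001]
    - [0,0.01,0.001]
    - [0,0.015,0.002]
    - [0,0.02,0.003]
    - [0,0.02,0.003]
  hand: [-1,-1,-1,-1,-1]

```text
t: 8.5
tool_pos: [0.4996, -0.1672, 0.2207]
orientation: [-3.142, 0.0, 1.349]
ft_force: [0.9, 0.1, -2.8]
width: 0.069
grip_force: 59.0
```

```bash
python3 - <<'E'
from h import *
go(np.array([.5222,-.1745,0])+.005*UX+.0015*UY+.2175*UZ,1.3485)
snap('side','s3')
a=cv2.resize(cv2.imread('pics/s3.png')[125:225,265:365],None,fx=5,fy=5,interpolation=cv2.INTER_CUBIC)
cv2.imwrite('pics/c6.png',a)
E
```

```text
from [ 0.4996 -0.1672  0.2207] t 8.5 offset [-0.0007, 0.0286, 0.0032] ang [-0.0, 0.0, 0.05]
```

View pics/c6.png

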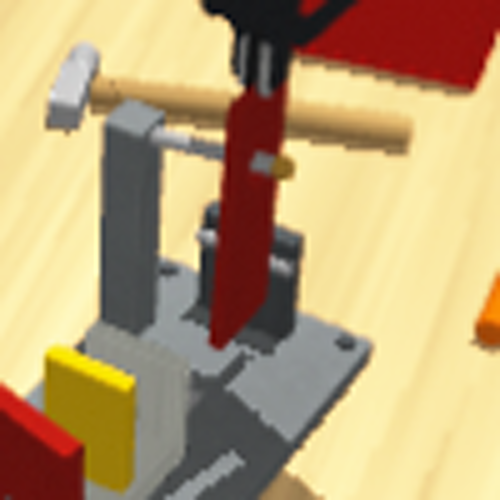

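The peg is through the hole, with the ball visible on the near side at crop (283,168) and no contact force. I'll slide it on, then lower it.

Emit:
play_rows:
  angular:
    - [0,0,0]
    - [0,0,0]
    - [0,0,0]
    - [0,0,0]
    - [0,0,0]
  offset:
    - [0,0.01,0.001]
    - [0,0.02,0.003]
    - [0,0.025,0.003]
    - [0,0.025,0.006]
    - [0,0.025,0.009]
  hand: [-1,-1,-1,-1,-1]

```text
t: 9.18
tool_pos: [0.5236, -0.1725, 0.2115]
orientation: [-3.141, -0.0, 1.349]
ft_force: [-0.8, 0.1, -3.9]
width: 0.068
grip_force: 58.9
```

Emit:
play_rows:
  angular:
    - [0,0,0]
    - [0,0,0]
  offset:
    - [0,0,0.001]
    - [0,0,0.001]
  hand: [-1,-1]

```text
t: 9.43
tool_pos: [0.5237, -0.1726, 0.2109]
orientation: [3.142, 0.0, 1.349]
ft_force: [0.9, -0.2, -2.5]
width: 0.066
grip_force: 58.9
```

Emit:
play_rows:
  angular:
    - [0,0,0]
    - [0,0,0]
    - [0,0,0]
    - [0,0,0]
  offset:
    - [0,0,0.001]
    - [0,0,0.002]
    - [0,0,0.002]
    - [0,0,0.002]
  hand: [-1,-1,-1,-1]

```text
t: 9.93
tool_pos: [0.524, -0.1727, 0.2091]
orientation: [3.141, 0.0, 1.349]
ft_force: [0.6, 0.3, 0.8]
width: 0.067
grip_force: 59.8
```

The force has gone from −2.5 to +0.8 N, so the peg is carrying the plate. Opening the gripper gently.

Emit:
play_rows:
  angular:
    - [0,0,0]
    - [0,0,0]
    - [0,0,0]
    - [0,0,0]
    - [0,0,0]
  offset:
    - [0,0,0]
    - [0,0,0]
    - [0,0,0]
    - [0,0,0]
    - [0,0,0]
  hand: [-0.8,-0.7,-0.6,-0.5,-0.4]

```text
t: 10.55
tool_pos: [0.5237, -0.1726, 0.2088]
orientation: [-3.142, 0.0, 1.349]
ft_force: [-0.2, 0.9, 0.0]
width: 0.3
grip_force: 0.0
```

Emit:
play_rows:
  angular:
    - [0,0,0]
    - [0,0,0]
    - [0,0,0]
    - [0,0,0]
    - [0,0,0]
  offset:
    - [0,0,0]
    - [0,0,-0.01]
    - [0,0,-0.03]
    - [0,0,-0.07]
    - [0,0,-0.12]
  hand: [-0.3,-0.3,-0.3,-0.3,-0.3]

```text
t: 11.18
tool_pos: [0.5234, -0.1724, 0.3303]
orientation: [-3.141, -0.0, 1.349]
ft_force: [0.0, 0.0, 0.8]
width: 0.351
grip_force: 0.0
```

```bash
python3 - <<'E'
from h import *
g=np.array([.5222,-.1745,0])
go(g+.185*UY+.33*UZ,1.3485)
c=snap('side','s4')
fitplate(c,g+.183*UZ,top=.05)
a=cv2.resize(cv2.imread('pics/s4.png')[125:225,250:350],None,fx=5,fy=5,interpolation=cv2.INTER_CUBIC)
cv2.imwrite('pics/c7.png',a)
E
```

```text
from [ 0.5234 -0.1724  0.3303] t 11.18 offset [0.1827, -0.0006, 0.0003] ang [-0.06, -0.01, 0.04]
dy,dx mm, roll,pitch mrad [ -0.3   0.4 -53.2  68.1] cost 168.041015625 54.5312036124667 area 522.0
```

View pics/c7.png

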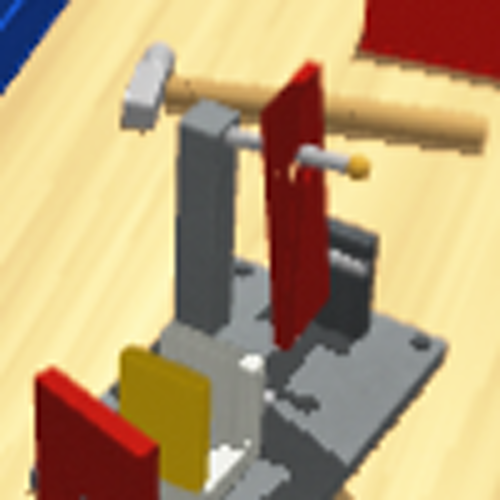

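The plate hangs on the peg, slightly tilted, with the hand clear. Now the jaw: shut the fingers and go down behind the yellow plate.

Emit:
play_rows:
  angular:
    - [0,0,0]
    - [0,0,0]
    - [0,0,0]
    - [0,0,0]
    - [0,0,0]
  offset:
    - [0.06,0,0]
    - [0.12,0,0]
    - [0.17,0,0]
    - [0.195,0,0.03]
    - [0.195,0,0.07]
  hand: [-1,-1,-1,-1,-1]

```text
t: 11.85
tool_pos: [0.5672, 0.0195, 0.2592]
orientation: [3.139, -0.0, 1.352]
ft_force: [1.1, 0.0, 0.1]
width: 0.002
grip_force: 0.0
```

Emit:
play_rows:
  angular:
    - [0,0,0]
    - [0,0,0]
    - [0,0,0]
    - [0,0,0]
    - [0,0,0]
  offset:
    - [0,0,0.05]
    - [0,0,0.1]
    - [0,0,0.14]
    - [0,0,0.17]
    - [0,0,0.17]
  hand: [-1,-1,-1,-1,-1]

```text
t: 12.48
tool_pos: [0.5659, 0.0177, 0.0876]
orientation: [-3.138, 0.001, 1.349]
ft_force: [0.3, -0.2, 0.0]
width: 0.001
grip_force: 0.0
```

```bash
python3 - <<'E'
from h import *
g=np.array([.5222,-.1745,0]); p=bot.get_state()['tool_pos']-g; print('g-frame',p@UX,p@UY,p[2])
go(g+.172*UY+.088*UZ,1.3485)
E
```

```text
g-frame 0.00021530141209388388 0.19699468262095957 0.08760036139482977
from [0.5659 0.0177 0.0876] t 12.47 offset [-0.0251, -0.0002, -0.0004] ang [-0.18, 0.03, 0.04]
```

Emit:
play_rows:
  angular:
    - [0,0,0]
    - [0,0,0]
    - [0,0,0]
    - [0,0,0]
    - [0,0,0]
  offset:
    - [-0.01,0,0]
    - [-0.02,0,0]
    - [-0.028,0,0]
    - [-0.036,0,0]
    - [-0.044,0,0]
  hand: [-1,-1,-1,-1,-1]

```text
t: 13.1
tool_pos: [0.557, -0.0258, 0.0892]
orientation: [3.141, -0.0, 1.349]
ft_force: [1.6, 3.1, 1.6]
width: 0.002
grip_force: 1.3
```

Emit:
play_rows:
  angular:
    - [0,0,0]
    - [0,0,0]
    - [0,0,0]
    - [0,0,0]
    - [0,0,0]
  offset:
    - [-0.006,0,0]
    - [-0.012,0,0]
    - [-0.017,0,0]
    - [-0.021,0,0]
    - [-0.024,0,0]
  hand: [-1,-1,-1,-1,-1]

```text
t: 13.72
tool_pos: [0.5516, -0.0489, 0.0888]
orientation: [-3.142, 0.0, 1.349]
ft_force: [0.7, 2.4, 1.6]
width: 0.0
grip_force: 1.1
```

Emit:
play_rows:
  angular:
    - [0,0,0]
    - [0,0,0]
    - [0,0,0]
    - [0,0,0]
    - [0,0,0]
  offset:
    - [-0.001,0,0]
    - [-0.002,0,0]
    - [-0.003,0,0]
    - [-0.004,0,0]
    - [-0.005,0,0]
  hand: [-1,-1,-1,-1,-1]

```text
t: 14.35
tool_pos: [0.5505, -0.0536, 0.0888]
orientation: [-3.141, 0.0, 1.349]
ft_force: [0.2, 1.4, 1.2]
width: -0.001
grip_force: 1.0
```

Emit:
play_rows:
  angular:
    - [0,0,0]
    - [0,0,0]
    - [0,0,0]
    - [0,0,0]
    - [0,0,0]
  offset:
    - [-0.0015,0,0]
    - [-0.003,0,0]
    - [-0.0045,0,0]
    - [-0.006,0,0]
    - [-0.007,0,0]
  hand: [-1,-1,-1,-1,-1]

```text
t: 14.98
tool_pos: [0.549, -0.0605, 0.0888]
orientation: [-3.141, 0.0, 1.349]
ft_force: [0.1, 1.7, 0.7]
width: -0.002
grip_force: 1.0
```

```bash
python3 - <<'E'
from h import *
g=np.array([.5222,-.1745,0]); p=bot.get_state()['tool_pos']-g; print('g-frame',p@UX,p@UY,p[2])
c=snap('side','s5')
a=cv2.resize(cv2.imread('pics/s5.png')[125:225,250:350],None,fx=5,fy=5,interpolation=cv2.INTER_CUBIC)
cv2.imwrite('pics/c8.png',a)
E
```

```text
g-frame 0.0009506390672659536 0.1170310573086814 0.08878731902576759
```

View pics/c8.png

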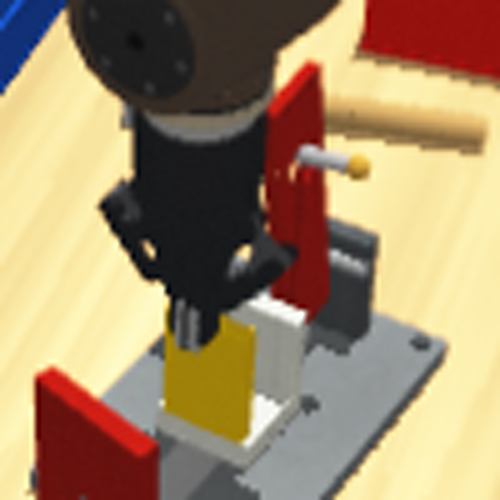

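The jaw is now just about at the plate, so I'll creep in while watching the force.

Emit:
play_rows:
  angular:
    - [0,0,0]
    - [0,0,0]
    - [0,0,0]
    - [0,0,0]
  offset:
    - [-0.001,0,0]
    - [-0.002,0,0]
    - [-0.003,0,0]
    - [-0.003,0,0]
  hand: [-1,-1,-1,-1]

```text
t: 15.52
tool_pos: [0.5483, -0.0635, 0.0888]
orientation: [-3.142, 0.0, 1.349]
ft_force: [-0.0, 0.7, -0.0]
width: -0.002
grip_force: 0.4
```

Emit:
play_rows:
  angular:
    - [0,0,0]
    - [0,0,0]
    - [0,0,0]
  offset:
    - [-0.001,0,0]
    - [-0.002,0,0]
    - [-0.002,0,0]
  hand: [-1,-1,-1]

```text
t: 15.9
tool_pos: [0.5479, -0.0654, 0.0888]
orientation: [3.142, 0.0, 1.349]
ft_force: [-0.8, 2.0, -0.2]
width: 0.002
grip_force: 0.5
```

Emit:
play_rows:
  angular:
    - [0,0,0]
    - [0,0,0]
    - [0,0,0]
  offset:
    - [-0.0005,0,0]
    - [-0.001,0,0]
    - [-0.001,0,0]
  hand: [-1,-1,-1]

```text
t: 16.27
tool_pos: [0.5477, -0.0663, 0.0888]
orientation: [3.141, 0.0, 1.349]
ft_force: [-0.2, 2.6, 0.4]
width: 0.0
grip_force: 0.8
```

Emit:
play_rows:
  angular:
    - [0,0,0]
    - [0,0,0]
    - [0,0,0]
  offset:
    - [-0.0005,0,0]
    - [-0.001,0,0]
    - [-0.001,0,0]
  hand: [-1,-1,-1]

```text
t: 16.65
tool_pos: [0.5475, -0.0673, 0.0888]
orientation: [3.142, 0.0, 1.349]
ft_force: [0.1, 1.6, 0.6]
width: 0.0
grip_force: 0.8
```

Emit:
play_rows:
  angular:
    - [0,0,0]
    - [0,0,0]
    - [0,0,0]
  offset:
    - [-0.0005,0,0]
    - [-0.001,0,0]
    - [-0.001,0,0]
  hand: [-1,-1,-1]

```text
t: 17.02
tool_pos: [0.5473, -0.0683, 0.0888]
orientation: [3.142, 0.0, 1.349]
ft_force: [-0.5, 2.3, -0.2]
width: 0.0
grip_force: 0.8
```

Emit:
play_rows:
  angular:
    - [0,0,0]
    - [0,0,0]
    - [0,0,0]
  offset:
    - [-0.0005,0,0]
    - [-0.001,0,0]
    - [-0.001,0,0]
  hand: [-1,-1,-1]

```text
t: 17.4
tool_pos: [0.5471, -0.069, 0.0888]
orientation: [3.142, -0.0, 1.349]
ft_force: [0.3, 4.8, -0.8]
width: 0.003
grip_force: 2.4
```

Emit:
play_rows:
  angular:
    - [0,0,0]
    - [0,0,0]
    - [0,0,0]
  offset:
    - [-0.0005,0,0]
    - [-0.0005,0,0]
    - [-0.0005,0,0]
  hand: [-1,-1,-1]

```text
t: 17.77
tool_pos: [0.547, -0.0692, 0.0888]
orientation: [3.142, -0.001, 1.349]
ft_force: [0.4, 8.0, -0.0]
width: 0.0
grip_force: 3.7
```

Emit:
play_rows:
  angular:
    - [0,0,0]
    - [0,0,0]
    - [0,0,0]
  offset:
    - [-0.0005,0,0]
    - [-0.0005,0,0]
    - [-0.0005,0,0]
  hand: [-1,-1,-1]

```text
t: 18.15
tool_pos: [0.547, -0.0693, 0.0888]
orientation: [3.141, -0.001, 1.349]
ft_force: [1.3, 10.7, 0.5]
width: 0.003
grip_force: 5.2
```

Emit:
play_rows:
  angular:
    - [0,0,0]
    - [0,0,0]
    - [0,0,0]
    - [0,0,0]
    - [0,0,0]
  offset:
    - [0.005,0,0]
    - [0.02,0,0]
    - [0.05,0,-0.01]
    - [0.07,0,-0.05]
    - [0.07,0,-0.1]
  hand: [-1,-1,-1,-1,-1]

```text
t: 18.77
tool_pos: [0.5621, -0.0, 0.1894]
orientation: [-3.14, 0.0, 1.351]
ft_force: [0.0, -0.2, 1.1]
width: 0.001
grip_force: 0.0
```

Emit:
play_rows:
  angular:
    - [0,0,0]
    - [0,0,0]
    - [0,0,0]
    - [0,0,0]
    - [0,0,0]
  offset:
    - [0,0,-0.06]
    - [0,0,-0.12]
    - [0,0,-0.15]
    - [0,0,-0.15]
    - [0,0,-0.15]
  hand: [-1,-1,-1,-1,-1]

```text
t: 19.4
tool_pos: [0.5619, -0.0015, 0.3377]
orientation: [-3.14, 0.0, 1.349]
ft_force: [1.0, -0.5, -0.2]
width: -0.004
grip_force: 0.0
```

```bash
python3 - <<'E'
from h import *
c=snap('side','s6')
a=cv2.resize(cv2.imread('pics/s6.png')[125:345,220:360],None,fx=2.7,fy=2.7,interpolation=cv2.INTER_CUBIC)
cv2.imwrite('pics/c9.png',a)
E
```

```text
(no output)
```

View pics/c9.png

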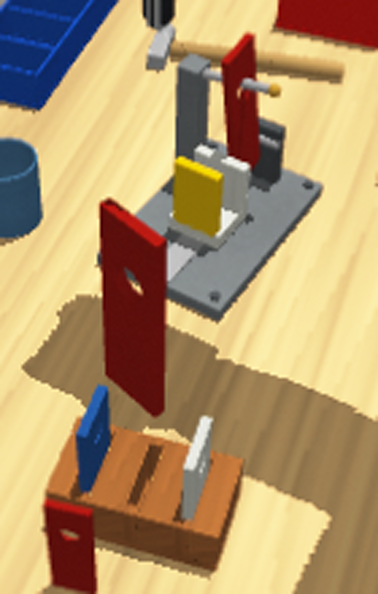

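The plate hangs on the peg with the jaw closed against it and the stop behind it. The other plates haven't moved, and the hand is clear.

```bash
python3 -c "
from station import bot
print(bot.finish_job())"
```

```text
the job is handed in; nothing more can be done
None
```

The red plate hangs released on the gauge peg. The jaw is closed on it: it stopped firmly at about 0.061 m by my estimate, pushed with about 11 N (roughly 9 N on the plate). The last picture shows the other plates in place, and the job was handed in at about 19 s with no verdict returned.

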